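# Slide a well plate into its dock and press the cover down level

### The arm

A 7-joint arm with a two-finger parallel gripper is mounted at the origin on a cart in front of the work surface, level with it; the furniture and walls round the work are solid. World frame = base frame: x ahead of the robot, y to its left, z up, the work surface at z = 0. Lengths are in m, angles in rad, forces in N, time in s.
With the tool pointing down it reaches from about 0.35 to 0.775 m from the base axis. Payload 3.1 kg.
Tool frame: the origin (TCP) lies at the very end of the fingers, on their centre line; the grasp point (between the pads) lies 19 mm behind it (r.pinch_z is the z of the grasp point in the tool frame, in m); z points along the fingers, y is the direction in which the jaws open and shut (so a half turn about z gives the same grasp; the last joint's range is limited). The gripper opens to 85 mm and grips with 20 to 120 N. Pads are 22 mm wide; open, the fingers measure 114 mm over their backs; the gripper's body (76 mm by 85 mm) begins 54 mm behind the grasp point. The pads swing forward as they close: fully open they stand 13 mm farther back than shut.
Start: joints at [1.158, 0.311, 0.014, 1.512, -0.004, 1.319, -0.027], TCP at [0.199, -0.513, 0.231] pointing down, gripper open.
Joint ranges: [-2.7, 2.7], [-0.3, 1.91], [-1.27, 1.3], [0.12, 2.57], [-1.44, 4.58], [0.2, 2.03], [-3.05, 3.05]. Speed limits (rad/s): [2.79, 2.79, 3.14, 3.14, 3.14, 3.14, 3.14].

### API

Orientations are given as a unit quaternion [w, x, y, z].
In Python, from workcell import r gives the robot as it stands.
- The arm moves only by the tool drive_tool, never from a script. Its arguments are lists of equal length, an entry for each row: "xyz": the shift along the tool's x, y, z in mm, a list of three; "spin": the turn about the tool's z in rad. In form: {"xyz": [[dx, dy, dz], ...], "spin": [spin, ...]}. A call has 1 to 20 rows; each row is the pose to reach, as a shift and turn from the pose commanded when the call began, along the tool's axes at that moment; what a row does not reach only later rows make up. A row lasts 1/10 s, in which the tool goes at most 50 mm and 8.59 degrees, less where a joint would pass 70% of its speed; a pose out of reach is approached as far as the arm can. A call with a gripper value outside its range is refused whole. "grip" is the finger opening in mm, from 0 to 85.4, set as the call begins (left out, the last holds). The fingers move at their own pace and stop on an object; "grip_force" is the grip in N (left out, the last holds). Time passes only in rows, so rows that repeat a pose let the fingers close. It gives the time, the measured TCP pose, the force and the opening at its end, in the units of the state.
- r.read_state(): the state, without advancing time (a new reading comes with each control period).
- r.snapshot(name): name is "side" or "top"; returns a dict with "color" (400x640x3 uint8, blue, green, red), "fx", "fy", "cx", "cy" (pixels), "view" (4x4, takes a point from world to camera coordinates). Camera axes: x right, y down, z forward; pixel columns grow to the right and rows downward; lengths in m; the calibration is good to about 2 mm. A picture is of the moment at which its call begins. There is no depth.
- r.job_done(): hands the job in, once; it reports no verdict.
The state is a dict: "time_s": time; "joints": joint angles; "joint_vel": joint speeds; "tau": joint torques, N m; "tcp_pos": TCP position; "orientation": TCP orientation; "force": force on the tool from outside, world axes, zero at the start; "ft_torque": the same for the moment, N m; "width": finger opening in m.
Only numpy, scipy, OpenCV 4.12 (cv2) and the standard library are available. Lean on these libraries where they do the work, as an engineer would, in place of code of your own. Each camera call takes 0.05 s, during which the arm holds its last target. There are 200 camera calls.

### The job

Slide the tray with the well plate along the counter, without lifting it, fully home against the back of the white dock. Then take the cover plate from its sloping rest, lay it on the dock between the blue corner guides, handle up, without dropping or slamming it, and press its ends down, no harder than needed, against the two stiff orange lift bars until it sits flush and level on the walls; leave everything else where it stands.

Things in the scene. Friction and masses are not known exactly. Their poses are not given: they have to be found in the camera images.
- dock: White U-shaped dock, fixed, 180 mm (x) by 132 mm (y), walls 26 mm high. Its bay is open to the dock's -y; inner wall faces at x = -72, x = +72 and (the back) y = +48.5 mm. No floor: the tray slides on the counter. Origin: on the counter, where the tray's origin is when the tray is fully home; z up.
- dock_seat (a point): Point in the middle of the dock where the centre of the seated cover's underside belongs: 26 mm above the counter, level with the wall tops. Blue guides at the dock's four corners, outside the cover, rise 17 mm above the walls and flare outwards (2 to 3 mm play round the cover at the bottom, more above).
- lift_near (a joint): Orange lift bar in the top of the dock's -x wall, 7 mm by 70 mm (long along y), centre at dock x = -77.5 mm, y = 0. Value: how far it is pushed down, m. 0 = top stands 10 mm above the wall; 0.010 = flush with the wall. Stiff: takes about 6 N to move and stays where it is left; the cover's weight does not move it.
- lift_far (a joint): The like orange lift bar in the dock's +x wall, centre at dock x = +77.5 mm, y = 0; same values.
- tray: Loose aluminium tray, 136 mm (x) by 96 mm (y) by 6 mm, with a white well plate fixed on it (top at 19 mm); 0.35 kg. A tongue to -y carries an upright blue grip block, 30 mm (x) by 18 mm (y), 5 to 39 mm above the counter, centred at x = 0, y = -90 mm. Origin: underside, centre of the 136x96 plate; z up. Its +y edge goes in first; the block stays outside the bay.
- cover: Loose aluminium cover plate, 164 mm (x) by 112 mm (y) by 6 mm, 0.3 kg, at first on the sloping rest. Black bar handle in the middle of its top: 14 mm thick (x), 60 mm long (y), 6 to 36 mm above the underside. Orange strips at x = -70 and +70 mm mark where to press. Origin: centre of the underside; z = plate normal, handle side. May go on either way round, long side along the dock's x.
- stand: Grey sloping rest, fixed on the counter, about 150 by 120 mm. Its face slopes at 30 degrees from level, low at the stand's -x, high at +x, with a lip at the low edge; the cover lies on it with its x axis up the slope, its centre 62 mm above the counter. Origin: on the counter under the middle of the face; z up.
- beaker: Bystander: clear plastic beaker, 72 mm across, 87 mm high. Origin: underside centre. Leave alone.
- bench_timer: Bystander: white bench timer with three round buttons, 66x66x20 mm. Origin: underside centre. Leave alone.
- kit_box_3: Bystander: small white carton with a green band, 50x75x65 mm. Origin: underside centre. Leave alone.
- slide_box: Bystander: flat green slide box, 65x155x34 mm. Origin: underside centre. Leave alone.
- pen_1: Bystander: white and red marker pen, 135 mm long. Origin: underside centre. Leave alone.
- stain_drop: Bystander: small brown bottle with black cap, 32 mm across, 75 mm high. Origin: underside centre. Leave alone.

How it is judged:
By the outcome, as a careful person would: the job done as asked, in the order asked, and still so for the second after the job is handed in, with the robot touching nothing.
It also fails if it takes over 67 s, if anything falls off the work surface, if the arm or the gripper's body presses on something with over 40 N, if the wrist force passes 120 N, or if a joint passes its speed limit or range.

## Working session

There is one attempt and no reset: what is moved stays moved. The work goes in short steps, Python scripts to look and compute and a tool call to move; the robot and the scene stay as the last step left them, time stands still between calls to the robot, and variables do not carry over. Pictures are saved under pics/ and viewed, about 8 in all and at most 12, crops included, and the job is handed in when it is done.

Besides the shell and the picture viewer there is one more tool, called after "Request:" as name(argument=value, ...), one argument or row to a line, values as JSON. drive_tool: Moves the arm, as the interface text tells. Its arguments: {"type":"object","properties":{"xyz":{"type":"array","items":{"type":"array","items":{"type":"number"}}},"spin":{"type":"array","items":{"type":"number"}},"grip":{"type":"number"},"grip_force":{"type":"number"}},"required":["xyz","spin"]}

```bash
ls; mkdir -p pics; python3 - <<'E'
from workcell import r
import cv2
s=r.read_state(); print({k:s[k] for k in('time_s','tcp_pos','orientation','force','width')}, r.pinch_z)
for n in('side','top'):
    d=r.snapshot(n); cv2.imwrite(f'pics/{n}0.png',d['color']); print(n,d['fx'],d['fy'],d['cx'],d['cy'],d['view'])
E
```

```text
pics
{'time_s': 0.0, 'tcp_pos': array([ 0.19902775, -0.51193167,  0.23020709]), 'orientation': array([-1.16865500e-03,  9.82857009e-01,  1.84365575e-01, -2.62055448e-04]), 'force': array([-0.28577582, -0.38954995,  0.01798382]), 'width': 0.08574601751746191} -0.0187
side 440.3984299423999 440.3984299423999 321.72523028402804 200.2726165992607 [[ 0.95373456 -0.30039956  0.01226788 -0.50147901]
 [-0.11779191 -0.41089569 -0.90404082  0.18024782]
 [ 0.27661428  0.86076991 -0.42727005  1.11525321]
 [ 0.          0.          0.          1.        ]]
top 450.0194157815019 450.0194157815019 319.71051145130116 193.68057002953643 [[-0.380542   -0.92475413 -0.00419264  0.3028809 ]
 [-0.81529841  0.33763307 -0.47041727  0.46318017]
 [ 0.43643589 -0.17559527 -0.88243414  1.46429948]
 [ 0.          0.          0.          1.        ]]
```

View pics/side0.png

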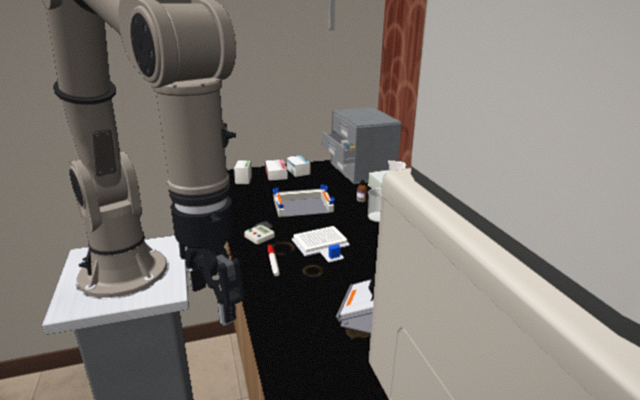

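View pics/top0.png

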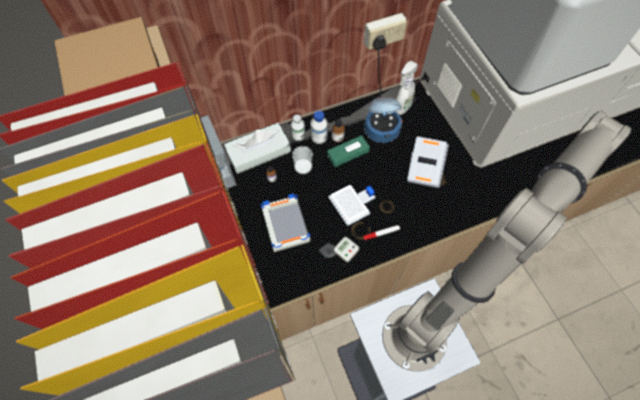

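The top picture shows the dock at about (285,222), the tray at (350,205) with its blue block at (370,192), and the cover at (428,162) with its handle at (428,160). The side view shows the dock at (303,202), the tray at (320,240) and the stand partly hidden at (357,305).

```bash
cat > h.py <<'E'
import numpy as np, cv2
from workcell import r
def cam(n):
    d=r.snapshot(n); return d
def ray(d,uv):
    V=d['view'];R=V[:3,:3];t=V[:3,3]
    c=-R.T@t
    v=R.T@np.array([(uv[0]-d['cx'])/d['fx'],(uv[1]-d['cy'])/d['fy'],1.])
    return c,v
def onz(d,uv,z):
    c,v=ray(d,uv); return c+v*(z-c[2])/v[2]
def proj(d,p):
    q=d['view'][:3,:3]@np.asarray(p)+d['view'][:3,3]
    return np.array([d['fx']*q[0]/q[2]+d['cx'],d['fy']*q[1]/q[2]+d['cy']])
def tri(d1,u1,d2,u2):
    A=[];b=[]
    for d,u in((d1,u1),(d2,u2)):
        c,v=ray(d,u);v=v/np.linalg.norm(v);P=np.eye(3)-np.outer(v,v);A.append(P);b.append(P@c)
    return np.linalg.lstsq(np.vstack(A),np.hstack(b),rcond=None)[0]
def masks(img):
    h=cv2.cvtColor(img,cv2.COLOR_BGR2HSV)
    return dict(blue=cv2.inRange(h,(105,120,60),(130,255,255)),orange=cv2.inRange(h,(5,110,120),(22,255,255)),
      white=cv2.inRange(h,(0,0,120),(180,70,255)),black=cv2.inRange(h,(0,0,0),(180,255,60)))
def blobs(m,roi,mn=4,w=None):
    x0,y0,x1,y1=roi; z=np.zeros_like(m); z[y0:y1,x0:x1]=m[y0:y1,x0:x1]
    n,l,s,c=cv2.connectedComponentsWithStats(z)
    return [(c[i].round(2).tolist(),int(s[i,4]),s[i,:4].tolist()) for i in range(1,n) if s[i,4]>=mn]
E
python3 - <<'E'
from h import *
for n,rois in(('top',(240,130,460,270)),('side',(255,170,380,345))):
    d=cam(n);m=masks(d['color'])
    for k in('blue','orange','white'):
        print(n,k); [print('  ',b) for b in blobs(m[k],rois,3 if k!='white' else 40)]
    x0,y0,x1,y1=rois
    c=d['color'][y0:y1,x0:x1]
    globals()[n]=c
a=cv2.resize(top,None,fx=3.6,fy=3.6,interpolation=cv2.INTER_CUBIC); cv2.imwrite('pics/topc.png',a)
b=cv2.resize(side,None,fx=3.4,fy=3.4,interpolation=cv2.INTER_CUBIC); cv2.imwrite('pics/sidec.png',b)
E
```

```text
top blue
   ([369.0, 130.33], 3, [368, 130, 3, 2])
   ([383.65, 134.83], 180, [368, 130, 33, 13])
   ([372.5, 138.33], 6, [371, 138, 4, 2])
   ([369.78, 189.9], 72, [365, 185, 10, 11])
   ([292.1, 195.19], 42, [287, 193, 11, 5])
   ([264.14, 202.86], 42, [260, 200, 10, 8])
   ([308.91, 234.64], 11, [308, 233, 3, 4])
   ([271.83, 244.83], 6, [271, 244, 3, 3])
top orange
   ([337.33, 130.33], 3, [337, 130, 2, 2])
   ([339.23, 131.77], 13, [335, 130, 8, 4])
   ([430.48, 142.24], 33, [424, 140, 14, 5])
   ([270.79, 173.29], 14, [268, 172, 6, 3])
   ([422.74, 178.55], 31, [416, 177, 15, 4])
   ([279.24, 202.7], 33, [271, 200, 17, 6])
   ([290.35, 239.51], 43, [282, 237, 18, 7])
   ([245.09, 254.57], 122, [240, 244, 13, 26])
top white
   ([261.6, 146.92], 1516, [240, 130, 51, 42])
   ([297.64, 134.44], 112, [292, 130, 12, 11])
   ([318.82, 135.99], 165, [312, 130, 15, 14])
   ([337.59, 136.63], 63, [333, 133, 11, 9])
   ([427.44, 161.43], 1359, [407, 136, 41, 51])
   ([352.5, 146.43], 120, [344, 141, 18, 12])
   ([302.22, 159.5], 432, [293, 147, 20, 27])
   ([271.73, 177.98], 40, [268, 175
[... 304 characters left out ...]
88, 199.5], 26, [330, 196, 5, 8])
   ([280.62, 205.85], 13, [279, 204, 4, 4])
   ([334.25, 250.69], 142, [329, 244, 12, 14])
side orange
   ([360.64, 187.09], 11, [359, 186, 4, 3])
   ([325.2, 195.56], 25, [323, 191, 6, 10])
   ([279.36, 198.36], 25, [277, 194, 5, 10])
   ([350.92, 297.02], 53, [347, 290, 9, 15])
side white
   ([276.69, 174.21], 182, [267, 170, 20, 10])
   ([299.53, 172.01], 94, [289, 170, 21, 6])
   ([348.43, 173.52], 65, [341, 170, 13, 11])
   ([366.61, 280.67], 2347, [337, 171, 43, 174])
   ([302.78, 202.4], 1200, [274, 189, 60, 27])
   ([262.3, 233.25], 247, [255, 225, 19, 19])
   ([319.84, 241.37], 1141, [292, 226, 57, 36])
   ([273.65, 263.94], 136, [269, 253, 10, 23])
```

View pics/topc.png

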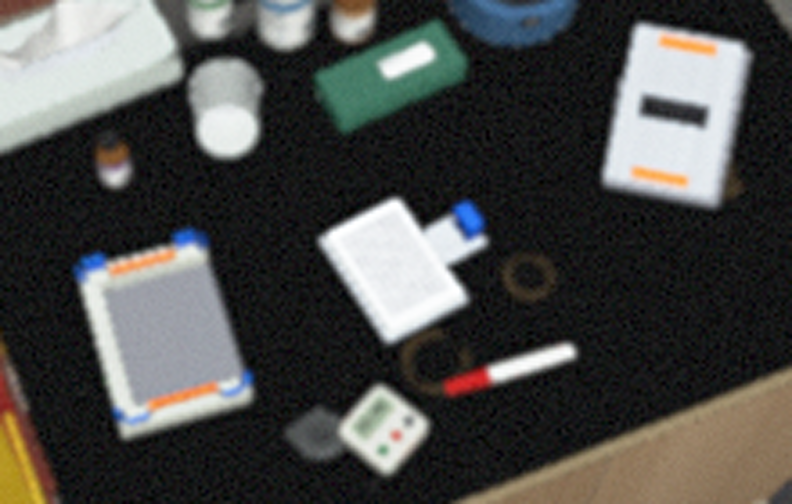

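View pics/sidec.png

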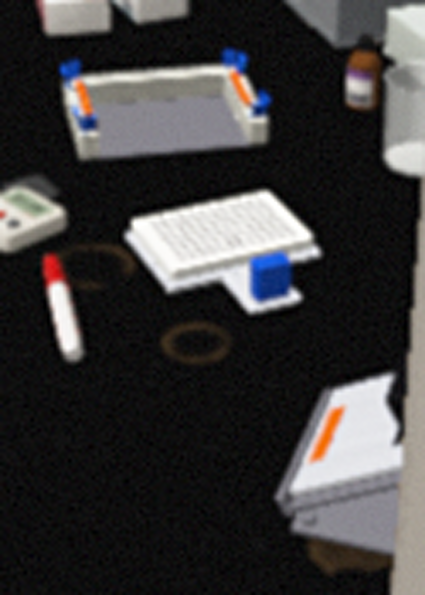

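The crops confirm the layout: the bay is empty and opens toward the tray. The orange bars and blue guides stand out clearly on the dock, and both of the cover's strips and its black handle show in the top view. Next I'll compute poses.

```bash
python3 - <<'E'
from h import *
t=cam('top');s=cam('side');np.set_printoptions(precision=4,suppress=True)
# dock bars
A=(279.24,202.7);B=(290.35,239.51);a=(325.2,195.56);b=(279.36,198.36)
for T,S in((A,a),(B,b)):
    print('bar tri',tri(t,T,s,S),'top z=.036',onz(t,T,.0345),'side',onz(s,S,.0345))
for u in((292.1,195.19),(264.14,202.86),(308.91,234.64),(271.83,244.83)): print('guide t',onz(t,u,.037))
for u in((323.6,186.78),(275.14,189.94),(331.88,199.5),(280.62,205.85)): print('guide s',onz(s,u,.037))
print('block tri',tri(t,(369.78,189.9),s,(334.25,250.69)),onz(t,(369.78,189.9),.03))
# tray top plate contour: minAreaRect of white excluding tongue by opening; in metric plane z=.019
m=masks(t['color'])['white']; z=np.zeros_like(m); z[184:228,326:378]=m[184:228,326:378]
z=cv2.morphologyEx(z,cv2.MORPH_OPEN,np.ones((17,17)))
c=max(cv2.findContours(z,0,cv2.CHAIN_APPROX_NONE)[0],key=cv2.contourArea)[:,0]
P=np.array([onz(t,u,.012)[:2] for u in c]).astype(np.float32); print('plate rect top',cv2.minAreaRect(P*1000))
m=masks(s['color'])['white']; z=np.zeros_like(m); z[222:265,288:352]=m[222:265,288:352]
c=max(cv2.findContours(z,0,cv2.CHAIN_APPROX_NONE)[0],key=cv2.contourArea)[:,0]
# cover strips: intersect with plane heights
for n,u in(('up?',(430.48,142.24)),('lo?',(422.74,178.55))):
    for zz in (.067-.035,.067,.067+.035): print('strip',n,zz,onz(t,u,zz))
print('strip side tri with A',tri(t,(430.48,142.24),s,(350.92,297.02)),'with B',tri(t,(422.74,178.55),s,(350.92,297.02)))
m=masks(t['color'])['black'];print(blobs(m,(408,140,446,186),10))
# cover outline
m=masks(t['color']);w=m['white']|m['orange'];z=np.zeros_like(w);z[130:192,402:455]=w[130:192,402:455]
z=cv2.morphologyEx(z,cv2.MORPH_CLOSE,np.ones((9,9)))
c=max(cv2.findContours(z,0,cv2.CHAIN_APPROX_NONE)[0],key=cv2.contourArea);print('cover quad',cv2.approxPolyDP(c,4,True)[:,0].tolist())
E
```

```text
bar tri [0.6113 0.2381 0.0282] top z=.036 [0.6064 0.2389 0.0345] side [0.6088 0.2264 0.0345]
bar tri [0.4575 0.2521 0.0313] top z=.036 [0.4544 0.2524 0.0345] side [0.4579 0.2467 0.0345]
guide t [0.6163 0.1844 0.037 ]
guide t [0.6258 0.2907 0.037 ]
guide t [0.4456 0.1853 0.037 ]
guide t [0.4594 0.3196 0.037 ]
guide s [0.6241 0.2919 0.037 ]
guide s [0.4577 0.3114 0.037 ]
guide s [0.6185 0.1861 0.037 ]
guide s [0.4485 0.186  0.037 ]
block tri [ 0.531  -0.0947  0.0254] [ 0.5295 -0.0933  0.03  ]
plate rect top ((510.49267578125, -5.4372100830078125), (105.72180938720703, 121.6023178100586), 66.65715026855469)
strip up? 0.032 [ 0.6311 -0.4069  0.032 ]
strip up? 0.067 [ 0.6127 -0.3883  0.067 ]
strip up? 0.10200000000000001 [ 0.5943 -0.3696  0.102 ]
strip lo? 0.032 [ 0.4962 -0.2989  0.032 ]
strip lo? 0.067 [ 0.481  -0.2829  0.067 ]
strip lo? 0.10200000000000001 [ 0.4658 -0.2668  0.102 ]
strip side tri with A [ 0.5274 -0.3546  0.1049] with B [ 0.498  -0.2996  0.0313]
[([409.8, 149.48], 102, [408, 140, 7, 30]), ([426.56, 160.53], 45, [419, 158, 16, 6]), ([444.15, 176.33], 48, [441, 164, 5, 22]), ([413.65, 184.35], 31, [408, 183, 16, 3])]
cover quad [[418, 136], [407, 179], [438, 186], [447, 144]]
```

```bash
cat >> h.py <<'E'
def up(img,roi,k=6):
    x0,y0,x1,y1=roi; return cv2.resize(img[y0:y1,x0:x1],None,fx=k,fy=k,interpolation=cv2.INTER_CUBIC)
def quad(mask,roi,k=6,eps=8):
    """largest contour -> 4 side lines (fitLine on middle 70% of each side) -> refined corners in pixels"""
    c=max(cv2.findContours(mask,0,cv2.CHAIN_APPROX_NONE)[0],key=cv2.contourArea)
    h=cv2.convexHull(c); e=eps
    q=cv2.approxPolyDP(h,e,True)[:,0]
    while len(q)>4: e+=2; q=cv2.approxPolyDP(h,e,True)[:,0]
    L=[];c=c[:,0].astype(float)
    for i in range(4):
        a,b=q[i].astype(float),q[(i+1)%4].astype(float);d=b-a;l=np.linalg.norm(d);d/=l
        s=(c-a)@d;n=np.abs((c-a)@np.array([-d[1],d[0]]))
        p=c[(s>.15*l)&(s<.85*l)&(n<7)]
        L.append(cv2.fitLine(p.astype(np.float32),cv2.DIST_HUBER,0,.01,.01).ravel())
    C=[]
    for i in range(4):
        a,b=L[i-1],L[i]
        t=np.linalg.solve(np.array([a[:2],-b[:2]]).T,b[2:]-a[2:]);C.append(a[2:]+a[:2]*t[0])
    return (np.array(C)+.5)/k-.5+np.array(roi[:2]), q
E
python3 - <<'E'
from h import *
t=cam('top');s=cam('side');np.set_printoptions(precision=4,suppress=True)
for d in(t,s): print('cam',-d['view'][:3,:3].T@d['view'][:3,3])
def px(d,*L):
    h=cv2.cvtColor(d['color'],cv2.COLOR_BGR2HSV)
    for u in L: print(u,d['color'][u[1],u[0]],h[u[1],u[0]])
px(t,(285,222),(275,215),(295,230),(306,225),(267,225),(350,200),(340,190),(362,198),(428,150))
px(s,(300,205),(310,208),(290,195),(320,240),(320,252),(300,245))
roi=(252,190,318,258)
h=cv2.cvtColor(up(t['color'],roi),cv2.COLOR_BGR2HSV)
cv2.imwrite('pics/x.png',np.hstack([cv2.merge([h[...,1]]*3),cv2.merge([h[...,2]]*3)]))
E
```

```text
cam [-0.1462  0.3808  1.5113]
cam [ 0.191  -1.0366  0.6456]
(285, 222) [167 157 156] [117  17 167]
(275, 215) [166 159 155] [109  17 166]
(295, 230) [168 163 159] [107  14 168]
(306, 225) [34 30 31] [128  30  34]
(267, 225) [194 203 197] [ 50  11 203]
(350, 200) [242 240 237] [102   5 242]
(340, 190) [242 240 236] [100   6 242]
(362, 198) [241 237 231] [102  11 241]
(428, 150) [234 229 224] [105  11 234]
(300, 205) [140 131 135] [133  16 140]
(310, 208) [141 133 135] [128  14 141]
(290, 195) [107 120 121] [ 28  30 121]
(320, 240) [236 239 240] [ 23   4 240]
(320, 252) [176 173 175] [140   4 176]
(300, 245) [224 226 227] [ 20   3 227]
```

```bash
python3 - <<'E'
from h import *
t=cam('top');s=cam('side');np.set_printoptions(precision=4,suppress=True)
out=[]
def run(d,roi,fn,z,name,close=0,opn=0):
    I=cv2.GaussianBlur(up(d['color'],roi),(0,0),3); m=fn(I.astype(int)).astype(np.uint8)*255
    if opn: m=cv2.morphologyEx(m,cv2.MORPH_OPEN,np.ones((opn,opn)))
    if close: m=cv2.morphologyEx(m,cv2.MORPH_CLOSE,np.ones((close,close)))
    C,q=quad(m,roi)
    v=I.copy(); cv2.polylines(v,[np.round((C-np.array(roi[:2])+.5)*6-.5).astype(int)],True,(0,0,255),1)
    for i,p in enumerate(C): cv2.putText(v,str(i),tuple(((p-roi[:2])*6).astype(int)),0,.6,(0,255,0),2)
    out.append(cv2.resize(v,(390,290))); print(name)
    for i,p in enumerate(C): print(i,p.round(2),[onz(d,p,zz)[:2].round(4).tolist() for zz in z])
    return C
bay=lambda I:(I.max(2)>100)&(I.max(2)<186)&(I[...,0]-I[...,2]>=3)
run(t,(252,190,318,258),bay,(0,.026),'bay top',0,25)
run(s,(270,184,340,220),lambda I:(I.max(2)>85)&(I.max(2)<160)&(I[...,0]-I[...,2]>=1),(0,.026),'bay side',0,15)
wh=lambda I:(I.min(2)>140)
run(t,(322,178,382,230),wh,(.006,.019),'tray top',0,110)
run(s,(286,220,354,266),lambda I:I.min(2)>205,(.006,.019),'tray side',0,60)
cv2.imwrite('pics/fit.png',np.vstack([np.hstack(out[:2]),np.hstack(out[2:])]))
E
```

```text
bay top
0 [297.66 202.53] [[0.5981, 0.1712], [0.5853, 0.1748]]
1 [306.92 232.23] [[0.472, 0.1836], [0.4614, 0.187]]
2 [276.66 240.5 ] [[0.4837, 0.2964], [0.4729, 0.2979]]
3 [268.34 210.71] [[0.608, 0.2846], [0.5951, 0.2863]]
bay side
0 [327.4  212.15] [[0.5996, 0.1729], [0.5831, 0.1242]]
1 [286.82 215.69] [[0.4674, 0.185], [0.4563, 0.1358]]
2 [273.86 201.45] [[0.4496, 0.3], [0.4392, 0.2462]]
3 [319.98 197.95] [[0.6088, 0.2837], [0.592, 0.2306]]
tray top
0 [364.25 194.18] [[0.5318, -0.0737], [0.526, -0.0698]]
1 [364.25 218.08] [[0.4414, -0.0315], [0.4363, -0.0279]]
2 [336.75 218.08] [[0.4801, 0.0621], [0.4747, 0.0648]]
3 [336.75 189.63] [[0.5897, 0.0147], [0.5833, 0.0178]]
tray side
0 [338.75 229.06] [[0.5935, 0.0459], [0.5854, 0.0239]]
1 [338.75 243.08] [[0.5664, -0.0309], [0.5587, -0.0513]]
2 [296.58 243.08] [[0.4523, 0.0025], [0.447, -0.0186]]
3 [296.58 233.53] [[0.4659, 0.055], [0.4603, 0.0329]]
```

View pics/fit.png

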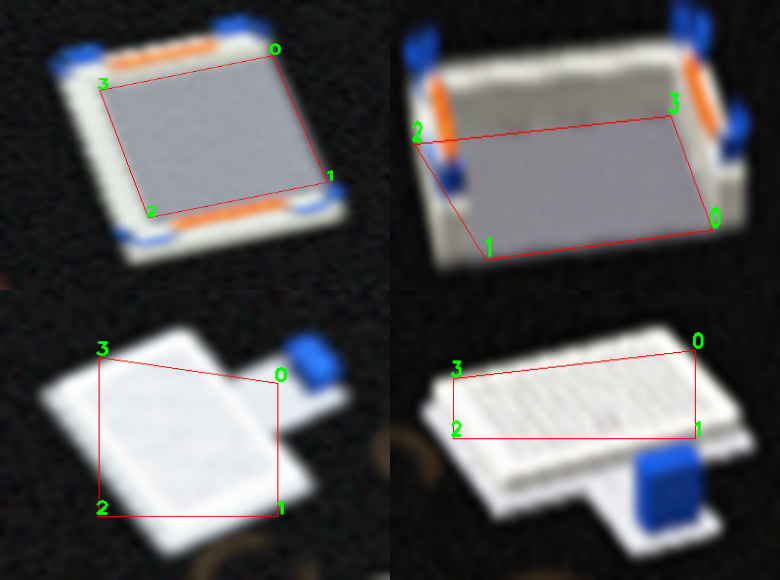

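The bay fits are good except the side view's left edge, which the bar spoils. The tray fit is wrong because the opening kernel was too large. I'll redo the tray and check the dock's outer outline.

```bash
python3 - <<'E'
from h import *
t=cam('top');s=cam('side');np.set_printoptions(precision=4,suppress=True)
out=[]
def run(d,roi,fn,z,name,opn=0):
    I=cv2.GaussianBlur(up(d['color'],roi),(0,0),2); m=fn(I.astype(int)).astype(np.uint8)*255
    if opn: m=cv2.morphologyEx(m,cv2.MORPH_OPEN,cv2.getStructuringElement(cv2.MORPH_ELLIPSE,(opn,opn)))
    C,q=quad(m,roi)
    v=I.copy(); cv2.polylines(v,[np.round((C-np.array(roi[:2])+.5)*6-.5).astype(int)],True,(0,0,255),1)
    for i,p in enumerate(C): cv2.putText(v,str(i),tuple(((p-roi[:2])*6).astype(int)),0,.6,(0,255,0),2)
    out.append(cv2.resize(v,(390,290))); print(name)
    for i,p in enumerate(C): print(i,p.round(2),[onz(d,p,zz)[:2].round(4).tolist() for zz in z])
nb=lambda I:I.max(2)>110
run(t,(252,190,318,258),lambda I:(I.max(2)>110)&(I[...,0]-I[...,2]<40),(0,.026),'dock top')
run(t,(322,178,382,230),lambda I:I.min(2)>130,(0,.006,.019),'tray top',95)
run(s,(286,220,354,266),lambda I:I.min(2)>110,(0,.006,.019),'tray side',75)
run(t,(400,130,455,192),nb,(0,.06),'cover top')
# predicted dock corners
o=np.array([.5321,.2428]);a=np.radians(-5.4);x=np.array([np.cos(a),np.sin(a)]);y=np.array([-x[1],x[0]])
for X,Y in((-.09,-.066),(-.09,.066),(.09,.066),(.09,-.066)): 
    p=o+X*x+Y*y; print('pred',X,Y,p,proj(t,[*p,0]).round(1),proj(t,[*p,.026]).round(1))
# cover prediction
u=np.array([.809,-.588]);n=np.array([*(-.5*u),.866]);c=np.array([.5481,-.3358,.0618])
print('handle px pred',proj(t,c+21*n*.001),proj(t,c+36*n*.001),'obs 426.6,160.5')
ux=np.array([*(u*.866),.5]);vy=np.array([.588,.809,0])
print('cover corner pred',[proj(t,c+.006*n+i*.082*ux+j*.056*vy).round(1).tolist() for i in(-1,1) for j in(-1,1)])
cv2.imwrite('pics/fit2.png',np.vstack([np.hstack(out[:2]),np.hstack(out[2:])]))
E
```

```text
Traceback (most recent call last):
  File "h.py", line 41, in quad
    L.append(cv2.fitLine(p.astype(np.float32),cv2.DIST_HUBER,0,.01,.01).ravel())
             ~~~~~~~~~~~^^^^^^^^^^^^^^^^^^^^^^^^^^^^^^^^^^^^^^^^^^^^^^^
cv2.error: OpenCV(4.12.0) /io/opencv/modules/imgproc/src/linefit.cpp:50: error: (-215:Assertion failed) count > 0 in function 'fitLine2D_wods'
```

```bash
sed -i 's/(n<7)/(n<14)/' h.py; python3 - <<'E'
from h import *
t=cam('top');s=cam('side');np.set_printoptions(precision=4,suppress=True)
out=[]
def run(d,roi,fn,z,name,opn=0):
  try:
    I=cv2.GaussianBlur(up(d['color'],roi),(0,0),2); m=fn(I.astype(int)).astype(np.uint8)*255
    if opn: m=cv2.morphologyEx(m,cv2.MORPH_OPEN,cv2.getStructuringElement(cv2.MORPH_ELLIPSE,(opn,opn)))
    out.append(cv2.resize(I,(390,290)))
    C,q=quad(m,roi)
    v=I.copy(); cv2.polylines(v,[np.round((C-np.array(roi[:2])+.5)*6-.5).astype(int)],True,(0,0,255),1)
    for i,p in enumerate(C): cv2.putText(v,str(i),tuple(((p-roi[:2])*6).astype(int)),0,.6,(0,255,0),2)
    out[-1]=cv2.resize(v,(390,290)); print(name)
    for i,p in enumerate(C): print(i,p.round(2),[onz(d,p,zz)[:2].round(4).tolist() for zz in z])
  except cv2.error as e: print(name,'failed')
nb=lambda I:I.max(2)>110
run(t,(252,190,318,258),nb,(0,.026),'dock top')
run(t,(322,178,382,230),lambda I:I.min(2)>130,(0,.006,.019),'tray top',95)
run(s,(286,220,354,266),lambda I:I.min(2)>110,(0,.006,.019),'tray side',75)
run(t,(400,130,455,192),nb,(0,.06),'cover top')
o=np.array([.5321,.2428]);a=np.radians(-5.4);x=np.array([np.cos(a),np.sin(a)]);y=np.array([-x[1],x[0]])
for X,Y in((-.09,-.066),(-.09,.066),(.09,.066),(.09,-.066)): 
    p=o+X*x+Y*y; print('pred',X,Y,p,proj(t,[*p,0]).round(1),proj(t,[*p,.026]).round(1))
u=np.array([.809,-.588]);n=np.array([*(-.5*u),.866]);c=np.array([.5481,-.3358,.0618])
print('handle px pred',proj(t,c+21*n*.001),proj(t,c+36*n*.001),'obs 426.6,160.5')
ux=np.array([*(u*.866),.5]);vy=np.array([.588,.809,0])
print('cover corner pred',[proj(t,c+.006*n+i*.082*ux+j*.056*vy).round(1).tolist() for i in(-1,1) for j in(-1,1)])
cv2.imwrite('pics/fit2.png',np.vstack([np.hstack(out[:2]),np.hstack(out[2:])]))
E
```

```text
dock top
0 [295.03 195.24] [[0.631, 0.1693], [0.6176, 0.1729]]
1 [309.69 241.2 ] [[0.4357, 0.1873], [0.4257, 0.1906]]
2 [273.45 251.54] [[0.4483, 0.3213], [0.4381, 0.3223]]
3 [260.41 204.45] [[0.6442, 0.3036], [0.6306, 0.3049]]
tray top
0 [361.92 177.59] [[0.604, -0.098], [0.6011, -0.0961], [0.5946, -0.092]]
1 [365.3 216. ] [[0.4499, -0.0403], [0.4476, -0.0387], [0.4424, -0.035]]
2 [347.16 225.17] [[0.4417, 0.0369], [0.4394, 0.0382], [0.4343, 0.0412]]
3 [327.37 195.52] [[0.5828, 0.0562], [0.5799, 0.0575], [0.5737, 0.0603]]
tray side
0 [345.42 237.25] [[0.5996, 0.0043], [0.5958, -0.0054], [0.5876, -0.0264]]
1 [305.65 257.36] [[0.4594, -0.0668], [0.4569, -0.0758], [0.4515, -0.0953]]
2 [287.76 235.05] [[0.4414, 0.0638], [0.4391, 0.0535], [0.434, 0.0314]]
3 [333.42 225.26] [[0.5896, 0.0832], [0.5859, 0.0728], [0.5779, 0.0503]]
cover top
0 [415.83 135.54] [[0.6999, -0.3848], [0.6663, -0.3544]]
1 [448.65 141.64] [[0.6224, -0.4933], [0.5918, -0.4586]]
2 [438.98 187.27] [[0.4522, -0.3525], [0.4285, -0.3234]]
3 [405.95 180.7 ] [[0.5264, -0.2492], [0.4997, -0.2242]]
pred -0.09 -0.066 [0.4363 0.1856] [310.1 240.9] [309.9 238.1]
pred -0.09 0.066 [0.4487 0.317 ] [274.6 251. ] [273.9 248.4]
pred 0.09 0.066 [0.6279 0.3   ] [262.7 207.7] [261.9 204.6]
pred 0.09 -0.066 [0.6155 0.1686] [296.7 198.5] [296.3 195.3]
handle px pred [426.9474 160.1569] [427.4112 159.9459] obs 426.6,160.5
cover corner pred [[436.7, 184.6], [407.2, 178.6], [446.0, 141.9], [416.3, 136.2]]
```

View pics/fit2.png

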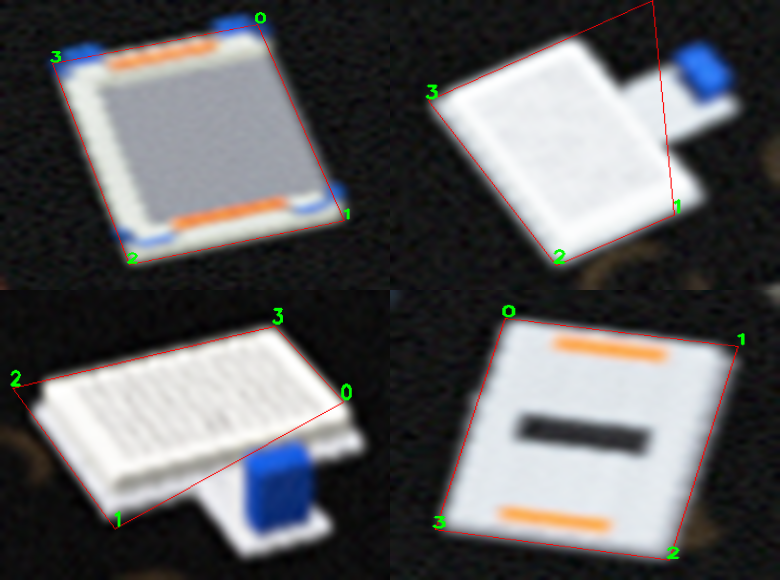

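The dock outline matches the prediction from origin (0.532, 0.243), yaw -5.4°, to about 1 px. The cover's handle also matches to about 0.5 px. The tray's +y edge (image edge 2-3) gives a yaw of about 7.7°, and the blue block sits at about (0.531, -0.095). Next I'll write a helper that converts targets to tool shifts.

```bash
cat > to.py <<'E'
import sys,numpy as np
from workcell import r
from scipy.spatial.transform import Rotation as R
np.set_printoptions(precision=4,suppress=True)
def st():
    s=r.read_state();q=s['orientation'];return s,R.from_quat([q[1],q[2],q[3],q[0]]).as_matrix()
s,M=st(); jaw=np.degrees(np.arctan2(M[1,1],M[0,1]))
print('t',round(s['time_s'],2),'tcp',s['tcp_pos'],'jaw',jaw.round(2),'tilt z',M[:,2],'F',s['force'],'w',round(s['width'],4),'j',np.array(s['joints']))
a=list(map(float,sys.argv[1:]))
if a:
    d=M.T@(np.array(a[:3])-s['tcp_pos'])*1000
    sp=-np.radians((a[3]-jaw+180)%360-180) if len(a)>3 else 0
    print('shift',d.round(1),'spin',round(sp,4))
E
python3 to.py .531 -.0947 .2302 7.7
```

```text
t 0.7 tcp [ 0.1993 -0.5126  0.2313] jaw -68.75 tilt z [-0.     -0.0001 -1.    ] F [-0.5683 -0.121  -0.0293] w 0.0855 j [ 1.1583  0.3109  0.014   1.5115 -0.0044  1.3192 -0.0272]
shift [ 460.6 -269.3    1.1] spin -1.3343
```

Request:
drive_tool(
  xyz=[
    [461,-269,0],
    [461,-269,0],
    [461,-269,0],
    [461,-269,0],
    [461,-269,0],
    [461,-269,0],
    [461,-269,0],
    [461,-269,0],
    [461,-269,0],
    [461,-269,0],
    [461,-269,0],
    [461,-269,0],
    [461,-269,0],
    [461,-269,0],
    [461,-269,0],
    [461,-269,0],
    [461,-269,100],
    [461,-269,140],
    [461,-269,140],
    [461,-269,140],
  ],
  spin=[-1.334,-1.334,-1.334,-1.334,-1.334,-1.334,-1.334,-1.334,-1.334,-1.334,-1.334,-1.334,-1.334,-1.334,-1.334,-1.334,-1.334,-1.334,-1.334,-1.334],
  grip=60,
)

```text
time_s: 2.7
tcp_pos: [0.5256, -0.0955, 0.0858]
orientation: [-0.006, 0.659, 0.752, -0.004]
force: [-0.9, 0.3, 0.4]
width: 0.0599
```

```bash
python3 to.py .531 -.0947 .013 7.7; python3 - <<'E'
from h import *
out=[]
for n,roi in(('top',(320,150,400,230)),('side',(280,190,360,270))):
    d=cam(n); out.append(up(d['color'],roi,5))
cv2.imwrite('pics/g1.png',np.hstack(out))
E
```

```text
t 2.7 tcp [ 0.5256 -0.0955  0.0858] jaw 7.6 tilt z [-0.0135  0.0018 -0.9999] F [-0.8661  0.3025  0.3659] w 0.0599 j [ 0.4904  0.4582 -0.4565  1.7297  0.2298  1.0209  0.0839]
shift [-0.2  6.4 72.7] spin -0.0017
```

View pics/g1.png

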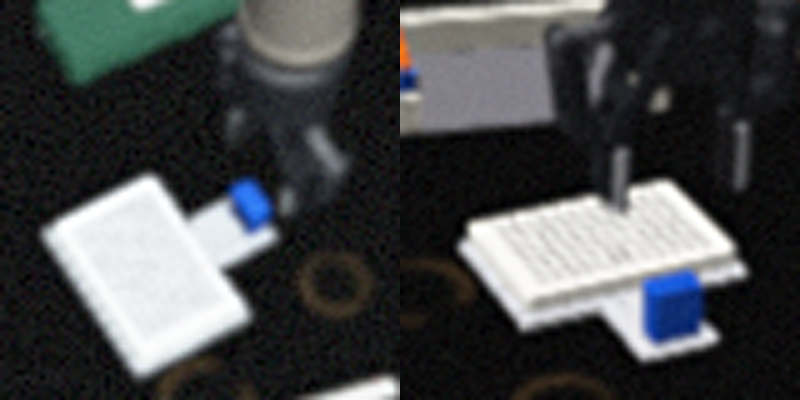

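The gripper is about 85 mm above the block and straddles it; the arm was still settling when I took the picture.

Request:
drive_tool(
  xyz=[
    [0,0,0],
    [0,0,0],
    [0,0,15],
    [0,0,30],
    [0,0,30],
    [0,0,30],
  ],
  spin=[0,0,0,0,0,0],
)

```text
time_s: 3.4
tcp_pos: [0.5324, -0.0949, 0.0626]
orientation: [0.001, 0.658, 0.753, 0.001]
force: [-0.1, 0.3, 1.0]
width: 0.06
```

```bash
python3 to.py .531 -.0947 .013 7.7
```

```text
t 3.4 tcp [ 0.5324 -0.0949  0.0626] jaw 7.68 tilt z [ 0.002  -0.0004 -1.    ] F [-0.0586  0.2921  1.0388] w 0.06 j [ 0.4794  0.4885 -0.4477  1.7499  0.2513  0.9579  0.0662]
shift [ 0.4 -1.5 49.6] spin -0.0003
```

Request:
drive_tool(
  xyz=[
    [0,0,15],
    [0,0,30],
    [0,0,40],
    [0,0,45],
    [0,0,45],
    [0,0,45],
  ],
  spin=[0,0,0,0,0,0],
)

```text
time_s: 4.0
tcp_pos: [0.5322, -0.0948, 0.0169]
orientation: [0.001, 0.658, 0.753, 0.0]
force: [1.3, 0.3, 0.4]
width: 0.0603
```

Request:
drive_tool(
  xyz=[
    [0,0,0],
    [0,0,0],
    [0,0,0],
    [0,0,0],
    [0,0,0],
    [0,0,0],
  ],
  spin=[0,0,0,0,0,0],
  grip=20,
  grip_force=40,
)

```text
time_s: 4.6
tcp_pos: [0.5322, -0.0949, 0.0171]
orientation: [0.001, 0.658, 0.753, 0.0]
force: [-0.3, -0.5, 6.0]
width: 0.0291
```

```bash
python3 to.py .5236 .1532 .016 -5.4; python3 - <<'E'
from h import *
np.set_printoptions(precision=4,suppress=True)
o=np.array([.5321,.2428])
def at(o,yaw,L): 
    a=np.radians(yaw); return o+np.array([L[0]*np.cos(a)-L[1]*np.sin(a),L[0]*np.sin(a)+L[1]*np.cos(a)])
for L in(-.150,-.120,0): print(L,'block at',at(o,-5.4,(0,L-.09)))
E
```

```text
t 4.6 tcp [ 0.5322 -0.0949  0.0171] jaw 7.68 tilt z [ 0.0015 -0.0004 -1.    ] F [-0.2783 -0.5115  5.9662] w 0.0291 j [ 0.4605  0.5498 -0.4249  1.7872  0.2875  0.8644  0.0372]
shift [247.   24.6   0.9] spin 0.2284
-0.15 block at [0.5095 0.0039]
-0.12 block at [0.5123 0.0337]
0 block at [0.5236 0.1532]
```

Request:
drive_tool(
  xyz=[
    [5,0,0],
    [15,-1,0],
    [28,-2,0],
    [41,-4,0],
    [54,-5,0],
    [67,-6,0],
    [80,-7,0],
    [91,-8,0],
    [98,-9,0],
    [101,-9,0],
    [101,-9,0],
    [101,-9,0],
  ],
  spin=[0.01,0.03,0.06,0.09,0.12,0.15,0.18,0.2,0.22,0.2284,0.2284,0.2284],
)

```text
time_s: 5.8
tcp_pos: [0.5096, 0.0025, 0.017]
orientation: [0.001, 0.74, 0.673, -0.0]
force: [-1.3, -2.4, 6.6]
width: 0.0291
```

```bash
python3 to.py .5236 .1532 .0168 -5.4; python3 - <<'E'
from h import *
out=[]
for n,roi in(('top',(250,150,380,260)),('side',(260,165,370,258))):
    d=cam(n); out.append(cv2.resize(up(d['color'],roi,4),(400,338)))
cv2.imwrite('pics/g2.png',np.hstack(out))
E
```

```text
t 5.8 tcp [0.5096 0.0025 0.017 ] jaw -5.45 tilt z [ 0.0009 -0.0023 -1.    ] F [-1.2709 -2.3945  6.6273] w 0.0291 j [ 0.2607  0.4931 -0.3891  1.873   0.2508  0.8223 -0.3535]
shift [151.4  -0.4  -0.1] spin -0.0009
```

View pics/g2.png

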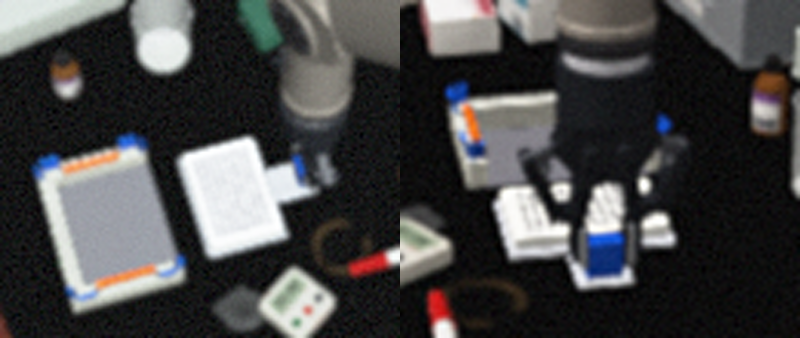

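The tray is in front of the bay, nearly parallel to it. I'll check its lateral and yaw alignment in numbers.

```bash
python3 - <<'E'
from h import *
np.set_printoptions(precision=4,suppress=True)
t=cam('top');roi=(300,185,358,242)
I=cv2.GaussianBlur(up(t['color'],roi),(0,0),2).astype(int)
m=(I.min(2)>130).astype(np.uint8)*255
m=cv2.morphologyEx(m,cv2.MORPH_OPEN,cv2.getStructuringElement(cv2.MORPH_ELLIPSE,(95,95)))
m[:, :max(0,0)]=0
C,q=quad(m,roi)
a=np.radians(-5.4);o=np.array([.5321,.2428]);x=np.array([np.cos(a),np.sin(a)]);y=np.array([-x[1],x[0]])
for p in C:
    P=[onz(t,p,z)[:2]-o for z in(.003,.019)]; print(p,[[(1000*v@x).round(1),(1000*v@y).round(1)] for v in P])
E
```

```text
[340.8105 190.9802] [[np.float64(70.2), np.float64(-235.2)], [np.float64(62.1), np.float64(-232.0)]]
[340.0142 227.7335] [[np.float64(-73.9), np.float64(-184.7)], [np.float64(-80.4), np.float64(-182.0)]]
[317.4513 233.9229] [[np.float64(-73.1), np.float64(-98.9)], [np.float64(-79.6), np.float64(-97.1)]]
[306.494  200.2728] [[np.float64(70.4), np.float64(-99.2)], [np.float64(62.3), np.float64(-97.4)]]
```

Request:
drive_tool(
  xyz=[
    [6,0.5,0],
    [16,1,0],
    [28,1,0],
    [40,1,0],
    [52,1,0],
    [64,1,0],
    [76,1,0],
    [88,1,0],
    [100,1,0],
    [112,1,0],
    [122,1,0],
    [130,1,0],
    [136,1,0],
    [140,1,0],
    [140,1,0],
  ],
  spin=[0,0,0,0,0,0,0,0,0,0,0,0,0,0,0],
)

```text
time_s: 7.45
tcp_pos: [0.5243, 0.1412, 0.017]
orientation: [0.002, 0.74, 0.673, -0.001]
force: [-0.9, -4.5, 7.8]
width: 0.0289
```

Request:
drive_tool(
  xyz=[
    [2,0,0],
    [4,0,0],
    [6,0,0],
    [8,0,0],
    [8,0,0],
  ],
  spin=[0,0,0,0,0],
)

```text
time_s: 7.95
tcp_pos: [0.5251, 0.1479, 0.017]
orientation: [0.002, 0.74, 0.672, -0.001]
force: [0.1, -4.8, 7.7]
width: 0.029
```

Request:
drive_tool(
  xyz=[
    [1,0,0],
    [2,0,0],
    [3,0,0],
    [4,0,0],
    [4,0,0],
  ],
  spin=[0,0,0,0,0],
)

```text
time_s: 8.45
tcp_pos: [0.5255, 0.1515, 0.0171]
orientation: [0.002, 0.74, 0.672, -0.001]
force: [-0.6, -5.4, 7.8]
width: 0.0294
```

Request:
drive_tool(
  xyz=[
    [1,0,0],
    [2,0,0],
    [2,0,0],
    [2,0,0],
  ],
  spin=[0,0,0,0],
)

```text
time_s: 8.85
tcp_pos: [0.5256, 0.1523, 0.0171]
orientation: [0.003, 0.741, 0.672, -0.002]
force: [-0.8, -7.2, 9.9]
width: 0.0293
```

Request:
drive_tool(
  xyz=[
    [1,0,0],
    [2,0,0],
    [2,0,0],
    [2,0,0],
  ],
  spin=[0,0,0,0],
)

```text
time_s: 9.25
tcp_pos: [0.5256, 0.1523, 0.0171]
orientation: [0.003, 0.741, 0.672, -0.003]
force: [-2.3, -10.3, 11.2]
width: 0.0293
```

```bash
python3 to.py .5236 .1532 .0168 -5.4
```

```text
t 9.25 tcp [0.5256 0.1523 0.0171] jaw -5.62 tilt z [-0.0004 -0.0095 -1.    ] F [ -2.3318 -10.3206  11.2472] w 0.0293 j [-0.0292  0.5579 -0.3936  1.7648  0.2787  0.8773 -0.6477]
shift [ 0.7 -2.1  0.3] spin -0.0038
```

Request:
drive_tool(
  xyz=[
    [-1,0,0],
    [-2,0,0],
    [-2,0,0],
  ],
  spin=[0,0,0],
)

```text
time_s: 9.55
tcp_pos: [0.5256, 0.1523, 0.017]
orientation: [0.003, 0.741, 0.672, -0.002]
force: [-2.1, -7.3, 8.7]
width: 0.0293
```

Request:
drive_tool(
  xyz=[
    [0,0,0],
    [0,0,0],
    [0,0,0],
    [0,0,0],
  ],
  spin=[0,0,0,0],
  grip=60,
)

```text
time_s: 9.95
tcp_pos: [0.5241, 0.1579, 0.0159]
orientation: [-0.0, 0.739, 0.673, -0.0]
force: [-0.2, 0.1, -1.0]
width: 0.0598
```

```bash
python3 to.py
```

```text
t 9.95 tcp [0.5241 0.1579 0.0159] jaw -5.35 tilt z [-0.0009  0.0005 -1.    ] F [-0.2438  0.0947 -0.9944] w 0.0598 j [-0.0285  0.5595 -0.4001  1.7675  0.2729  0.8702 -0.6447]
```

Request:
drive_tool(
  xyz=[
    [0,0,-15],
    [0,0,-50],
    [0,0,-100],
    [0,0,-150],
    [0,0,-160],
    [0,0,-160],
    [0,0,-160],
  ],
  spin=[0,0,0,0,0,0,0],
  grip=85,
)

```text
time_s: 10.65
tcp_pos: [0.5236, 0.157, 0.1748]
orientation: [-0.001, 0.74, 0.673, -0.001]
force: [-0.2, 0.1, -0.2]
width: 0.0849
```

```bash
python3 to.py .5396 -.3296 .176 54
python3 - <<'E'
from h import *
np.set_printoptions(precision=4,suppress=True)
t=cam('top');s=cam('side');out=[]
for d,roi in((t,(250,180,340,260)),(s,(260,165,360,255))): out.append(cv2.resize(up(d['color'],roi,4),(360,330)))
cv2.imwrite('pics/g3.png',np.hstack(out))
E
```

```text
t 10.65 tcp [0.5236 0.157  0.1748] jaw -5.39 tilt z [-0.0025 -0.0009 -1.    ] F [-0.1966  0.1453 -0.1738] w 0.0849 j [ 0.0171  0.3809 -0.4536  1.595   0.1749  1.2088 -0.5649]
shift [-482.9   61.6   -0.8] spin -1.0365
```

View pics/g3.png

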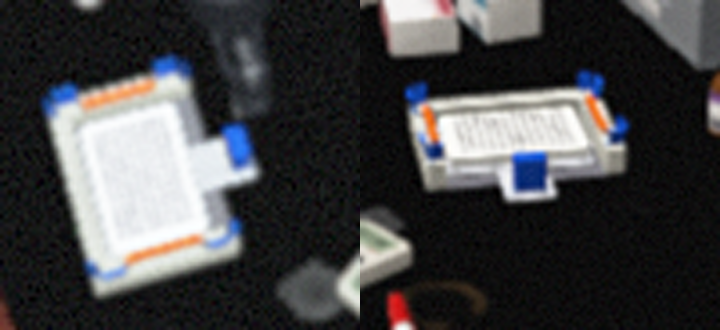

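The tray is home: no gap shows at the back wall, and the block stands outside the bay. I've viewed nine pictures so far. Now the cover.

Request:
drive_tool(
  xyz=[
    [-40,5,0],
    [-90,11,0],
    [-140,17,0],
    [-190,24,0],
    [-240,30,0],
    [-290,36,0],
    [-340,43,0],
    [-390,50,0],
    [-440,56,0],
    [-470,60,0],
    [-483,62,0],
    [-483,62,0],
    [-483,62,0],
    [-483,62,0],
    [-483,62,0],
    [-483,62,0],
    [-483,62,0],
    [-483,62,0],
  ],
  spin=[-0.1,-0.2,-0.3,-0.4,-0.5,-0.6,-0.7,-0.8,-0.9,-1.0,-1.037,-1.037,-1.037,-1.037,-1.037,-1.037,-1.037,-1.037],
)

```text
time_s: 12.55
tcp_pos: [0.5409, -0.3291, 0.1765]
orientation: [0.0, 0.309, 0.951, -0.0]
force: [-1.3, 0.4, -0.1]
width: 0.0851
```

```bash
python3 to.py .5396 -.3296 .07 54
```

```text
t 12.55 tcp [ 0.5409 -0.3291  0.1765] jaw 54.03 tilt z [ 0.0001 -0.0003 -1.    ] F [-1.3265  0.4118 -0.1216] w 0.0851 j [ 0.8082  0.5566 -0.4604  1.3356  0.246   1.3051  1.2868]
shift [  0.8  -1.1 106.5] spin 0.0006
```

Request:
drive_tool(
  xyz=[
    [1,-1,20],
    [1,-1,50],
    [1,-1,75],
    [1,-1,90],
    [1,-1,97],
    [1,-1,101],
    [1,-1,104],
    [1,-1,104],
  ],
  spin=[0,0,0,0,0,0,0,0],
)

```text
time_s: 13.35
tcp_pos: [0.54, -0.3298, 0.073]
orientation: [0.001, 0.309, 0.951, -0.0]
force: [0.7, 1.3, 0.0]
width: 0.0851
```

```bash
python3 to.py .5396 -.3296 .07 54
python3 - <<'E'
from h import *
t=cam('top');s=cam('side');out=[]
for d,roi in((t,(390,115,470,195)),(s,(330,230,410,345))): out.append(cv2.resize(up(d['color'],roi,6),(390,420)))
cv2.imwrite('pics/g4.png',np.hstack(out))
E
```

```text
t 13.35 tcp [ 0.54   -0.3298  0.073 ] jaw 54.01 tilt z [ 0.0012 -0.0007 -1.    ] F [0.6903 1.2999 0.0172] w 0.0851 j [ 0.8026  0.6415 -0.4369  1.4663  0.2888  1.0963  1.2527]
shift [ 0.4 -0.   3. ] spin 0.0002
```

View pics/g4.png

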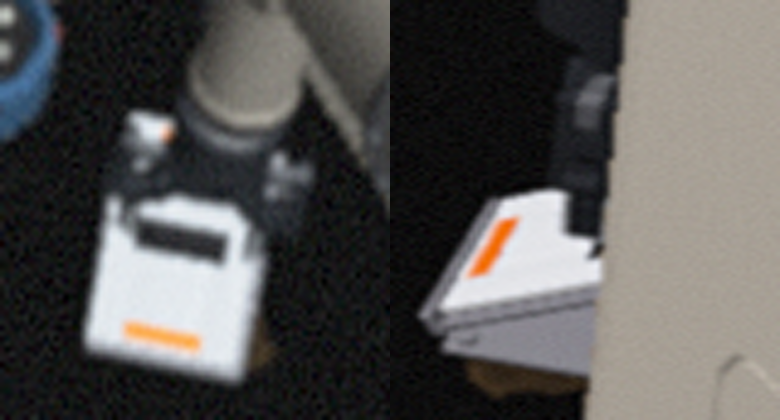

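The fingers straddle both handle ends, in the middle of the crop. Closing now.

Request:
drive_tool(
  xyz=[
    [0,0,0],
    [0,0,0],
    [0,0,0],
    [0,0,0],
    [0,0,0],
    [0,0,0],
  ],
  spin=[0,0,0,0,0,0],
  grip=50,
  grip_force=40,
)

```text
time_s: 14.05
tcp_pos: [0.5404, -0.3292, 0.0734]
orientation: [0.001, 0.309, 0.951, 0.0]
force: [-0.1, 1.0, 5.2]
width: 0.0588
```

Request:
drive_tool(
  xyz=[
    [0,0,-3],
    [0,0,-8],
    [0,0,-14],
    [0,0,-20],
    [0,0,-20],
  ],
  spin=[0,0,0,0,0],
)

```text
time_s: 14.55
tcp_pos: [0.5399, -0.3301, 0.0933]
orientation: [0.001, 0.309, 0.951, -0.0]
force: [0.2, 0.5, -2.8]
width: 0.0589
```

```bash
python3 to.py
python3 - <<'E'
from h import *
for n,roi in(('top',(390,115,470,195)),('side',(330,200,375,345))):
    d=cam(n);print(n,blobs(masks(d['color'])['orange'],roi,8))
E
```

```text
t 14.55 tcp [ 0.5399 -0.3301  0.0933] jaw 54.0 tilt z [ 0.0015 -0.001  -1.    ] F [ 0.1699  0.549  -2.8474] w 0.0589 j [ 0.8058  0.6214 -0.4428  1.4458  0.2791  1.135   1.2604]
top [([424.71, 176.03], 35, [418, 174, 15, 5])]
side [([350.82, 290.69], 55, [346, 283, 10, 16])]
```

```bash
python3 - <<'E'
from h import *
t=cam('top')
for n,u in(('pen a',(362,239)),('pen b',(400,227)),('slide lo',(333,166)),('slide r',(369,148)),('timer',(346,249))): print(n,onz(t,u,.01)[:2].round(3))
E
python3 to.py .53 -.10 .16 84.6
```

```text
pen a [0.368 0.012]
pen b [ 0.358 -0.135]
slide lo [ 0.69  -0.013]
slide r [ 0.712 -0.179]
timer [0.355 0.081]
t 14.7 tcp [ 0.5391 -0.3296  0.0921] jaw 54.01 tilt z [-0.0005  0.0001 -1.    ] F [ 0.835   0.4847 -3.3725] w 0.0591 j [ 0.8057  0.6224 -0.4425  1.4474  0.2791  1.1348  1.2603]
shift [142.4 180.4 -67.8] spin -0.5339
```

Request:
drive_tool(
  xyz=[
    [0,0,-20],
    [0,0,-45],
    [0,0,-65],
    [10,12,-68],
    [30,36,-68],
    [55,70,-68],
    [80,100,-68],
    [105,132,-68],
    [125,158,-68],
    [138,174,-68],
    [142,180,-68],
    [142,180,-68],
    [142,180,-68],
  ],
  spin=[0,0,0,-0.05,-0.13,-0.21,-0.29,-0.37,-0.45,-0.51,-0.534,-0.534,-0.534],
)

```text
time_s: 16.0
tcp_pos: [0.5304, -0.1034, 0.16]
orientation: [-0.0, 0.049, 0.999, -0.001]
force: [-0.5, -0.7, -3.8]
width: 0.0591
```

```bash
python3 to.py .53 -.10 .06 84.6
python3 - <<'E'
from h import *
np.set_printoptions(precision=4,suppress=True)
t=cam('top');s=cam('side')
T=blobs(masks(t['color'])['orange'],(330,100,440,240),6);S=blobs(masks(s['color'])['orange'],(255,160,366,300),6);print(T);print(S)
for a in T:
    for b in S: print(a[0],b[0],tri(t,a[0],s,b[0]))
E
```

```text
t 16.0 tcp [ 0.5304 -0.1034  0.16  ] jaw 84.39 tilt z [-0.0003 -0.0019 -1.    ] F [-0.5205 -0.6808 -3.7535] w 0.0591 j [ 0.6438  0.4164 -0.6514  1.6309  0.27    1.1857  1.4042]
shift [  0.7   3.6 100. ] spin -0.0036
[([338.58, 130.21], 24, [335, 127, 8, 7]), ([366.33, 152.17], 18, [363, 151, 7, 3]), ([380.22, 189.68], 37, [373, 187, 15, 6])]
[([325.2, 195.56], 25, [323, 191, 6, 10]), ([363.09, 193.44], 34, [360, 190, 6, 10]), ([279.22, 198.26], 23, [277, 194, 5, 10]), ([316.79, 223.38], 47, [314, 218, 7, 12])]
[338.58, 130.21] [325.2, 195.56] [ 0.6027 -0.0218  0.2042]
[338.58, 130.21] [363.09, 193.44] [ 0.6715 -0.0344  0.1783]
[338.58, 130.21] [279.22, 198.26] [ 0.5202 -0.0144  0.239 ]
[338.58, 130.21] [316.79, 223.38] [ 0.5994 -0.0396  0.1524]
[366.33, 152.17] [325.2, 195.56] [ 0.5428 -0.0815  0.2031]
[366.33, 152.17] [363.09, 193.44] [ 0.6018 -0.0979  0.184 ]
[366.33, 152.17] [279.22, 198.26] [ 0.4705 -0.0693  0.2305]
[366.33, 152.17] [316.79, 223.38] [ 0.5403 -0.0979  0.1505]
[380.22, 189.68] [325.2, 195.56] [ 0.4802 -0.0862  0.1752]
[380.22, 189.68] [363.09, 193.44] [ 0.5321 -0.1065  0.1628]
[380.22, 189.68] [279.22, 198.26] [ 0.4144 -0.0694  0.1955]
[380.22, 189.68] [316.79, 223.38] [ 0.4782 -0.1     0.1172]
```

Both strips triangulate, with a tilt of about 28° and 140 mm between them, so the cover is held firmly. Now I'll lower it onto the counter to level it.

Request:
drive_tool(
  xyz=[
    [0,0,20],
    [0,0,50],
    [0,0,80],
    [0,0,95],
    [0,0,101],
    [0,0,101],
  ],
  spin=[0,0,0,0,0,0],
  grip_force=20,
)

```text
time_s: 16.7
tcp_pos: [0.5299, -0.1018, 0.0586]
orientation: [-0.001, 0.048, 0.999, -0.0]
force: [-0.6, 0.3, -1.7]
width: 0.0592
```

Request:
drive_tool(
  xyz=[
    [0,0,3],
    [0,0,6],
    [0,0,9],
    [0,0,12],
    [0,0,15],
    [0,0,18],
    [0,0,20],
    [0,0,20],
  ],
  spin=[0,0,0,0,0,0,0,0],
)

```text
time_s: 17.5
tcp_pos: [0.5381, -0.1013, 0.0438]
orientation: [0.008, 0.047, 0.999, -0.001]
force: [7.0, -0.7, 7.9]
width: 0.0591
```

Request:
drive_tool(
  xyz=[
    [-4,0,0],
    [-8,0,0],
    [-11,0,2],
    [-13,0,5],
    [-14,0,8],
    [-15,0,10],
    [-15,0,10],
  ],
  spin=[0,0,0,0,0,0,0],
)

```text
time_s: 18.2
tcp_pos: [0.5463, -0.1019, 0.0294]
orientation: [0.001, 0.047, 0.999, 0.0]
force: [5.8, -0.8, 4.7]
width: 0.059
```

```bash
cat > strips.py <<'E'
from h import *
import sys
np.set_printoptions(precision=4,suppress=True)
t=cam('top');s=cam('side')
T=blobs(masks(t['color'])['orange'],(330,130,440,250),5);S=blobs(masks(s['color'])['orange'],(285,205,366,300),5);print(T);print(S)
for a in T:
    for b in S: print(a[0],b[0],tri(t,a[0],s,b[0]))
E
python3 to.py; python3 strips.py
```

```text
t 18.2 tcp [ 0.5463 -0.1019  0.0294] jaw 84.61 tilt z [ 0.0019  0.0002 -1.    ] F [ 5.752  -0.7729  4.6564] w 0.059 j [ 0.5725  0.5913 -0.5815  1.7318  0.3901  0.9343  1.3106]
[([338.29, 131.71], 17, [335, 130, 7, 4]), ([360.71, 171.41], 17, [358, 170, 7, 4]), ([376.3, 204.07], 30, [370, 202, 14, 5])]
[([363.95, 242.95], 19, [362, 240, 4, 8]), ([315.81, 259.69], 48, [313, 254, 7, 12])]
[338.29, 131.71] [363.95, 242.95] [ 0.6993 -0.0646  0.0604]
[338.29, 131.71] [315.81, 259.69] [ 0.6115 -0.0656  0.0747]
[360.71, 171.41] [363.95, 242.95] [ 0.6144 -0.0946  0.0344]
[360.71, 171.41] [315.81, 259.69] [ 0.5401 -0.0875  0.0325]
[376.3, 204.07] [363.95, 242.95] [ 0.5425 -0.1105  0.0228]
[376.3, 204.07] [315.81, 259.69] [ 0.4774 -0.0973  0.0075]
```

The tilt is down to about 11°. Continuing.

Request:
drive_tool(
  xyz=[
    [-2,0,3],
    [-3,0,6],
    [-3,0,9],
    [-3,0,11],
    [-3,0,13],
    [-3,0,13],
  ],
  spin=[0,0,0,0,0,0],
)

```text
time_s: 18.9
tcp_pos: [0.5474, -0.1021, 0.0157]
orientation: [-0.001, 0.047, 0.999, 0.0]
force: [2.9, 0.5, 3.2]
width: 0.0588
```

Request:
drive_tool(
  xyz=[
    [0,0,1],
    [0,0,2],
    [0,0,3],
    [0,0,3],
  ],
  spin=[0,0,0,0],
)

```text
time_s: 19.3
tcp_pos: [0.548, -0.1023, 0.0139]
orientation: [-0.0, 0.047, 0.999, -0.0]
force: [1.2, 0.5, 7.7]
width: 0.0592
```

```bash
python3 to.py; python3 strips.py
```

```text
t 19.3 tcp [ 0.548  -0.1023  0.0139] jaw 84.59 tilt z [-0.0005 -0.0004 -1.    ] F [1.1818 0.461  7.7486] w 0.0592 j [ 0.5616  0.6159 -0.5693  1.7356  0.406   0.9104  1.2987]
[([339.0, 132.08], 13, [336, 130, 7, 4]), ([359.5, 175.5], 6, [358, 175, 4, 2]), ([376.72, 205.41], 29, [370, 203, 14, 6])]
[([363.48, 253.12], 25, [361, 250, 5, 9]), ([314.09, 260.38], 47, [311, 255, 7, 12])]
[339.0, 132.08] [363.48, 253.12] [ 0.702  -0.0736  0.0379]
[339.0, 132.08] [314.09, 260.38] [ 0.607  -0.0676  0.0755]
[359.5, 175.5] [363.48, 253.12] [ 0.616  -0.093   0.0012]
[359.5, 175.5] [314.09, 260.38] [ 0.5347 -0.0793  0.0234]
[376.72, 205.41] [363.48, 253.12] [ 0.5439 -0.1162 -0.0036]
[376.72, 205.41] [314.09, 260.38] [ 0.4726 -0.0969  0.0059]
```

Request:
drive_tool(
  xyz=[
    [0,0,1],
    [0,0,2],
    [0,0,3],
    [0,0,3],
  ],
  spin=[0,0,0,0],
)

```text
time_s: 19.8
tcp_pos: [0.548, -0.1023, 0.0138]
orientation: [-0.0, 0.047, 0.999, -0.001]
force: [-5.6, 0.1, 25.2]
width: 0.0587
```

Request:
drive_tool(
  xyz=[
    [0,0,0],
    [0,0,0],
    [0,0,0],
    [0,0,0],
  ],
  spin=[0,0,0,0],
  grip_force=45,
)

```text
time_s: 20.2
tcp_pos: [0.548, -0.1023, 0.0138]
orientation: [-0.0, 0.047, 0.999, -0.001]
force: [-5.0, 0.3, 24.6]
width: 0.0591
```

```bash
python3 to.py; python3 - <<'E'
from h import *
np.set_printoptions(precision=4,suppress=True)
t=cam('top');s=cam('side')
for b in blobs(masks(t['color'])['orange'],(352,160,440,250),5): print('t',b,onz(t,b[0],.006))
for b in blobs(masks(s['color'])['orange'],(285,205,366,300),5): print('s',b,onz(s,b[0],.006))
cv2.imwrite('pics/g5.png',np.hstack([cv2.resize(up(d['color'],r_,5),(390,330)) for d,r_ in((t,(335,140,405,235)),(s,(285,195,370,290)))]))
E
```

```text
t 20.2 tcp [ 0.548  -0.1023  0.0138] jaw 84.58 tilt z [-0.0007 -0.0019 -1.    ] F [-5.0327  0.33   24.6041] w 0.0591 j [ 0.5605  0.6159 -0.5689  1.7359  0.4076  0.9104  1.2966]
t ([359.5, 175.5], 6, [358, 175, 4, 2]) [ 0.6131 -0.0914  0.006 ]
t ([376.77, 205.37], 30, [370, 203, 14, 6]) [ 0.471  -0.0969  0.006 ]
s ([363.52, 252.92], 25, [361, 250, 5, 9]) [ 0.6137 -0.0988  0.006 ]
s ([314.09, 260.38], 47, [311, 255, 7, 12]) [ 0.4743 -0.0962  0.006 ]
```

View pics/g5.png

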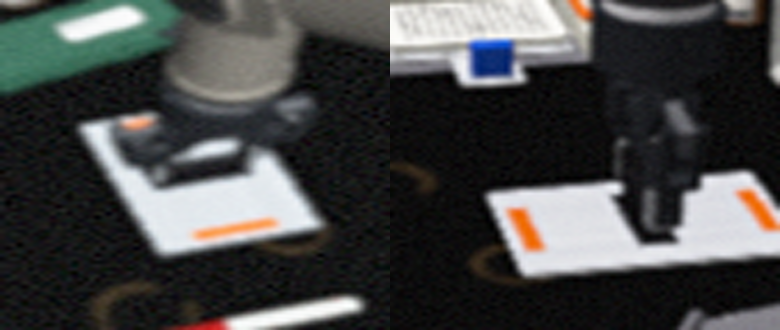

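The cover lies flat and level, with its handle in the jaws. Its vision centre is about (0.5424, -0.103), 5.5 mm from the TCP along its length. I'll lift it and check that it stays level.

Request:
drive_tool(
  xyz=[
    [0,0,-5],
    [0,0,-12],
    [0,0,-25],
    [0,0,-45],
    [0,0,-70],
    [0,0,-95],
    [0,0,-115],
    [0,0,-125],
    [0,0,-125],
  ],
  spin=[0,0,0,0,0,0,0,0,0],
)

```text
time_s: 21.2
tcp_pos: [0.5487, -0.1023, 0.1363]
orientation: [0.001, 0.047, 0.999, -0.0]
force: [-0.3, -0.3, -3.3]
width: 0.059
```

```bash
python3 to.py .5377 .2437 .135 84.6; sed -i 's/(330,130,440,250)/(330,100,440,250)/;s/(285,205,366,300)/(285,190,370,300)/' strips.py; python3 strips.py
```

```text
t 21.2 tcp [ 0.5487 -0.1023  0.1363] jaw 84.61 tilt z [ 0.0016 -0.0005 -1.    ] F [-0.2559 -0.264  -3.3139] w 0.059 j [ 0.6131  0.4728 -0.6376  1.6152  0.3017  1.1521  1.3813]
shift [ 43.4 343.4   1.1] spin 0.0001
[([339.26, 130.53], 19, [336, 127, 7, 7]), ([380.06, 189.62], 34, [373, 187, 15, 6])]
[([325.12, 195.5], 26, [323, 191, 6, 10]), ([366.88, 213.72], 32, [364, 210, 6, 10]), ([314.6, 220.33], 42, [311, 215, 8, 11])]
[339.26, 130.53] [325.12, 195.5] [ 0.6013 -0.0234  0.2046]
[339.26, 130.53] [366.88, 213.72] [ 0.6884 -0.0503  0.1291]
[339.26, 130.53] [314.6, 220.33] [ 0.5928 -0.0385  0.1612]
[380.06, 189.62] [325.12, 195.5] [ 0.4804 -0.0857  0.1752]
[380.06, 189.62] [366.88, 213.72] [ 0.5468 -0.1198  0.114 ]
[380.06, 189.62] [314.6, 220.33] [ 0.4742 -0.0967  0.1252]
```

Request:
drive_tool(
  xyz=[
    [5,20,0],
    [10,60,0],
    [15,105,0],
    [21,150,0],
    [26,195,0],
    [31,240,0],
    [36,285,0],
    [40,318,0],
    [42,336,0],
    [43,343,0],
    [43,343,0],
    [43,343,0],
    [43,343,30],
    [43,343,50],
    [43,343,60],
    [43,343,63],
    [43,343,63],
  ],
  spin=[0,0,0,0,0,0,0,0,0,0,0,0,0,0,0,0,0],
)

```text
time_s: 23.0
tcp_pos: [0.5381, 0.2425, 0.0724]
orientation: [0.0, 0.048, 0.999, -0.0]
force: [0.1, 0.4, -2.9]
width: 0.0589
```

```bash
python3 to.py .5377 .2437 .0498 84.6; python3 - <<'E'
from h import *
np.set_printoptions(precision=4,suppress=True)
t=cam('top');s=cam('side')
z=r.read_state()['tcp_pos'][2]-.0138+.006
a=np.radians(-5.4);x=np.array([np.cos(a),np.sin(a)]);y=np.array([-x[1],x[0]]);o=np.array([.5321,.2428])
print('z',z)
for d,roi,n in((t,(245,170,330,260),'t'),(s,(255,160,350,225),'s')):
    for b in blobs(masks(d['color'])['orange'],roi,4):
        P=onz(d,b[0],z)[:2]-o; print(n,b,'dock',P@x,P@y)
T=blobs(masks(t['color'])['orange'],(245,170,330,260),4);S=blobs(masks(s['color'])['orange'],(255,160,350,225),4)
for A in T:
    for B in S: print(A[0],B[0],tri(t,A[0],s,B[0]))
cv2.imwrite('pics/g6.png',np.hstack([cv2.resize(up(d['color'],r_,5),(390,330)) for d,r_ in((t,(245,165,335,260)),(s,(260,155,350,235)))]))
E
```

```text
t 23.0 tcp [0.5381 0.2425 0.0724] jaw 84.52 tilt z [ 0.0002 -0.0002 -1.    ] F [ 0.1142  0.4367 -2.8936] w 0.0589 j [-0.0091  0.6151 -0.6542  1.5911  0.4106  1.0766  0.7029]
shift [ 0.5  1.2 22.6] spin -0.0013
z 0.06570257098035717
t ([290.06, 234.25], 36, [283, 232, 16, 6]) dock -0.07189136141712803 -0.00043259006715932243
t ([290.56, 239.71], 34, [282, 237, 18, 7]) dock -0.09208215393162401 0.0032613480617214273
t ([246.41, 254.81], 37, [245, 247, 5, 13]) dock -0.10127142756341456 0.16115551540942052
s ([323.36, 185.95], 22, [321, 183, 6, 7]) dock 0.07319687886467414 0.00014773750873355203
s ([281.29, 190.0], 21, [279, 187, 5, 7]) dock -0.06762682265404701 -0.007298469476918392
s ([279.0, 198.63], 19, [277, 194, 5, 10]) dock -0.08300254138462665 -0.07135460568990319
s ([325.88, 197.19], 16, [324, 195, 5, 6]) dock 0.062161001397276754 -0.08766402424029031
[290.06, 234.25] [323.36, 185.95] [0.5419 0.2368 0.0427]
[290.06, 234.25] [281.29, 190.0] [0.4639 0.2487 0.062 ]
[290.06, 234.25] [279.0, 198.63] [0.464  0.2468 0.0367]
[290.06, 234.25] [325.88, 197.19] [0.5543 0.2342 0.0031]
[290.56, 239.71] [323.36, 185.95] [0.5334 0.2404 0.0388]
[290.56, 239.71] [281.29, 190.0] [0.4563 0.2533 0.0565]
[290.56, 239.71] [279.0, 198.63] [0.4564 0.2516 0.0308]
[290.56, 239.71] [325.88, 197.19] [ 0.5457  0.2379 -0.001 ]
[246.41, 254.81] [323.36, 185.95] [ 0.5791  0.4049 -0.0378]
[246.41, 254.81] [281.29, 190.0] [ 0.4913  0.4144 -0.0164]
[246.41, 254.81] [279.0, 198.63] [ 0.492   0.4153 -0.0465]
[246.41, 254.81] [325.88, 197.19] [ 0.5943  0.4069 -0.0852]
```

View pics/g6.png

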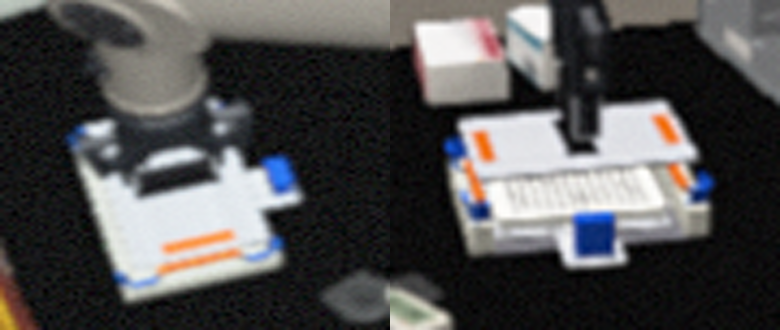

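The cover hovers level over the dock, centred within about 1 mm in x and 1–2 mm short in y. I'll correct y and lower.

Request:
drive_tool(
  xyz=[
    [0,1,2],
    [0,2,5],
    [0,2,8],
    [0,2,11],
    [0,2,14],
    [0,2,17],
    [0,2,19],
    [0,2,19],
  ],
  spin=[0,0,0,0,0,0,0,0],
)

```text
time_s: 23.9
tcp_pos: [0.5376, 0.2451, 0.0528]
orientation: [-0.0, 0.047, 0.999, -0.0]
force: [0.0, -0.2, -2.9]
width: 0.0591
```

Request:
drive_tool(
  xyz=[
    [0,0,1],
    [0,0,2],
    [0,0,3],
    [0,0,3],
  ],
  spin=[0,0,0,0],
)

```text
time_s: 24.3
tcp_pos: [0.5381, 0.2453, 0.0506]
orientation: [0.0, 0.047, 0.999, 0.0]
force: [0.6, 0.3, -0.9]
width: 0.0591
```

Request:
drive_tool(
  xyz=[
    [0,0,0.5],
    [0,0,1],
    [0,0,1],
  ],
  spin=[0,0,0],
)

```text
time_s: 24.6
tcp_pos: [0.5384, 0.2453, 0.0498]
orientation: [0.001, 0.047, 0.999, 0.0]
force: [1.2, -1.2, 1.0]
width: 0.0587
```

```bash
python3 to.py; cat > dk.py <<'E'
from h import *
import sys
np.set_printoptions(precision=4,suppress=True)
a=np.radians(-5.4);x=np.array([np.cos(a),np.sin(a)]);y=np.array([-x[1],x[0]]);o=np.array([.5321,.2428]);z=float(sys.argv[1])
for d,roi,n in((cam('top'),(258,190,330,246),'t'),(cam('side'),(265,160,350,225),'s')):
    for b in blobs(masks(d['color'])['orange'],roi,4):
        P=onz(d,b[0],z)[:2]-o; print(n,b,'dock',(P@x).round(4),(P@y).round(4))
E
python3 dk.py .042
```

```text
t 24.6 tcp [0.5384 0.2453 0.0498] jaw 84.59 tilt z [ 0.0011  0.0002 -1.    ] F [ 1.1717 -1.1744  0.9928] w 0.0587 j [-0.0225  0.6425 -0.641   1.6085  0.4304  1.0346  0.6855]
t ([290.31, 236.75], 36, [283, 234, 15, 6]) dock -0.0712 0.0
s ([322.85, 192.15], 20, [321, 189, 5, 7]) dock 0.0724 0.003
s ([281.23, 196.05], 22, [279, 193, 5, 7]) dock -0.0678 -0.0025
```

The cover rests on both bars at the expected height. I'll release it and pull back.

Request:
drive_tool(
  xyz=[
    [0,0,0],
    [0,0,0],
    [0,0,0],
    [0,0,0],
    [0,0,0],
  ],
  spin=[0,0,0,0,0],
  grip=80,
)

```text
time_s: 25.2
tcp_pos: [0.5378, 0.2454, 0.0492]
orientation: [-0.0, 0.047, 0.999, 0.0]
force: [-0.2, 0.7, -0.9]
width: 0.0801
```

Request:
drive_tool(
  xyz=[
    [0,0,-5],
    [0,0,-20],
    [0,0,-50],
    [0,0,-80],
    [0,0,-80],
    [0,0,-80],
  ],
  spin=[0,0,0,0,0,0],
)

```text
time_s: 25.8
tcp_pos: [0.5386, 0.2459, 0.1313]
orientation: [0.002, 0.047, 0.999, 0.001]
force: [0.4, -0.5, 0.1]
width: 0.08
```

```bash
python3 to.py .6053 .2381 .13 -5.4; python3 dk.py .042
```

```text
t 25.8 tcp [0.5386 0.2459 0.1313] jaw 84.61 tilt z [ 0.0031  0.0013 -1.    ] F [ 0.4439 -0.4983  0.0947] w 0.08 j [ 0.0025  0.5572 -0.6828  1.5237  0.3686  1.1889  0.7332]
shift [-67.1  -1.5   1.5] spin 1.5709
t ([280.05, 202.95], 38, [273, 200, 15, 6]) dock 0.0686 0.0009
t ([290.11, 236.77], 35, [283, 234, 15, 6]) dock -0.0711 0.0007
s ([322.85, 193.15], 20, [321, 190, 5, 7]) dock 0.0707 -0.0049
s ([281.29, 196.0], 21, [279, 193, 5, 7]) dock -0.0676 -0.0021
```

Released. The cover is centred in both views (top -1.2 mm, side +1.5 mm), and its strips are visible. Next I'll close the fingers and press the far end.

Request:
drive_tool(
  xyz=[
    [-20,-1,0],
    [-45,-3,0],
    [-62,-4,0],
    [-64,-4,0],
    [-64,-4,0],
    [-64,-4,0],
    [-64,-4,25],
    [-64,-4,50],
    [-64,-4,70],
    [-64,-4,78],
    [-64,-4,80],
    [-64,-4,80],
  ],
  spin=[0,0,0,0,0,0,0,0,0,0,0,0],
  grip=0,
)

```text
time_s: 27.1
tcp_pos: [0.6011, 0.2359, 0.05]
orientation: [0.0, 0.047, 0.999, 0.0]
force: [0.0, -0.0, -0.1]
width: 0.0
```

```bash
python3 to.py .6018 .2362 .042 84.6
```

```text
t 27.1 tcp [0.6011 0.2359 0.05  ] jaw 84.64 tilt z [ 0.0007  0.0006 -1.    ] F [ 0.0109 -0.0261 -0.1267] w 0.0 j [-0.0193  0.7343 -0.6199  1.4393  0.4493  1.1106  0.7601]
shift [-0.6  0.4  8. ] spin 0.0007
```

Request:
drive_tool(
  xyz=[
    [0,0,4],
    [0,0,7],
    [0,0,8],
    [0,0,9],
    [0,0,10],
    [0,0,11],
    [0,0,12],
    [0,0,13],
    [0,0,14],
    [0,0,14],
  ],
  spin=[0,0,0,0,0,0,0,0,0,0],
)

```text
time_s: 28.1
tcp_pos: [0.6015, 0.2353, 0.0363]
orientation: [0.0, 0.047, 0.999, -0.0]
force: [-1.7, -0.6, 4.5]
width: 0.0004
```

Request:
drive_tool(
  xyz=[
    [0,0,1],
    [0,0,2],
    [0,0,3],
    [0,0,3],
  ],
  spin=[0,0,0,0],
)

```text
time_s: 28.5
tcp_pos: [0.6016, 0.2353, 0.0334]
orientation: [0.001, 0.047, 0.999, 0.0]
force: [-1.0, -1.7, 6.0]
width: -0.0002
```

Request:
drive_tool(
  xyz=[
    [0,0,0.5],
    [0,0,1],
    [0,0,1],
  ],
  spin=[0,0,0],
)

```text
time_s: 28.8
tcp_pos: [0.6016, 0.2354, 0.0333]
orientation: [0.001, 0.047, 0.999, -0.0]
force: [-3.7, -2.0, 10.3]
width: -0.0002
```

Request:
drive_tool(
  xyz=[
    [0,0,0.5],
    [0,0,1],
    [0,0,1],
  ],
  spin=[0,0,0],
)

```text
time_s: 29.1
tcp_pos: [0.6016, 0.2354, 0.0333]
orientation: [0.001, 0.047, 0.999, -0.0]
force: [-3.7, -4.0, 12.7]
width: 0.0001
```

The far end is flush: z stopped at 0.0333 while the force rose to about 12 N. Now the near end.

Request:
drive_tool(
  xyz=[
    [0,0,-10],
    [0,0,-40],
    [0,0,-65],
    [0,0,-65],
    [40,0,-65],
    [85,0,-65],
    [125,0,-65],
    [140,0,-65],
    [140,0,-65],
    [140,0,-65],
    [140,0,-50],
    [140,0,-30],
    [140,0,-20],
    [140,0,-18],
    [140,0,-18],
  ],
  spin=[0,0,0,0,0,0,0,0,0,0,0,0,0,0,0],
)

```text
time_s: 30.6
tcp_pos: [0.4624, 0.2483, 0.048]
orientation: [-0.0, 0.047, 0.999, 0.0]
force: [0.3, -0.2, 0.8]
width: 0.0002
```

```bash
python3 to.py .4624 .2494 .042 84.6
```

```text
t 30.6 tcp [0.4624 0.2483 0.048 ] jaw 84.56 tilt z [-0.0004  0.0002 -1.    ] F [ 0.2568 -0.1841  0.8398] w 0.0002 j [-0.0217  0.5356 -0.6761  1.7984  0.403   0.9499  0.607 ]
shift [0.1 1.1 6. ] spin -0.0008
```

Request:
drive_tool(
  xyz=[
    [0,0,3],
    [0,0,5],
    [0,0,6],
    [0,0,7],
    [0,0,8],
    [0,0,9],
    [0,0,10],
    [0,0,11],
    [0,0,12],
    [0,0,13],
    [0,0,14],
    [0,0,14],
  ],
  spin=[0,0,0,0,0,0,0,0,0,0,0,0],
)

```text
time_s: 31.8
tcp_pos: [0.4617, 0.2486, 0.0341]
orientation: [-0.0, 0.047, 0.999, 0.0]
force: [-1.1, 0.2, 2.3]
width: -0.0
```

Request:
drive_tool(
  xyz=[
    [0,0,0.5],
    [0,0,1],
    [0,0,1.5],
    [0,0,1.5],
  ],
  spin=[0,0,0,0],
)

```text
time_s: 32.2
tcp_pos: [0.4616, 0.2486, 0.0327]
orientation: [-0.0, 0.047, 0.999, 0.0]
force: [-0.8, 0.2, 3.8]
width: 0.0
```

Request:
drive_tool(
  xyz=[
    [0,0,0.5],
    [0,0,1],
    [0,0,1],
  ],
  spin=[0,0,0],
)

```text
time_s: 32.5
tcp_pos: [0.4616, 0.2485, 0.0322]
orientation: [-0.0, 0.047, 0.999, -0.0]
force: [-1.6, -0.8, 6.4]
width: -0.0001
```

Request:
drive_tool(
  xyz=[
    [0,0,0.5],
    [0,0,1],
    [0,0,1],
  ],
  spin=[0,0,0],
)

```text
time_s: 32.8
tcp_pos: [0.4616, 0.2486, 0.0321]
orientation: [0.0, 0.047, 0.999, -0.0]
force: [-3.6, -2.1, 14.1]
width: -0.0
```

Request:
drive_tool(
  xyz=[
    [0,0,0.5],
    [0,0,1],
    [0,0,1],
  ],
  spin=[0,0,0],
)

```text
time_s: 33.1
tcp_pos: [0.4616, 0.2486, 0.0321]
orientation: [0.0, 0.047, 0.999, -0.001]
force: [-5.9, -3.6, 19.0]
width: -0.0001
```

The near end is flush at 0.0321. The first press of the far end left it slightly tilted (0.0333), so I'll press it again gently.

Request:
drive_tool(
  xyz=[
    [0,0,-10],
    [0,0,-40],
    [0,0,-65],
    [0,0,-65],
    [-40,0,-65],
    [-85,0,-65],
    [-125,0,-65],
    [-140,0,-65],
    [-140,0,-65],
    [-140,0,-65],
    [-140,0,-50],
    [-140,0,-25],
    [-140,0,-10],
    [-140,0,-8],
    [-140,0,-8],
  ],
  spin=[0,0,0,0,0,0,0,0,0,0,0,0,0,0,0],
)

```text
time_s: 34.6
tcp_pos: [0.6003, 0.2353, 0.0371]
orientation: [-0.001, 0.047, 0.999, -0.0]
force: [0.0, 0.6, 0.4]
width: 0.0001
```

Request:
drive_tool(
  xyz=[
    [0,0,1],
    [0,0,2],
    [0,0,3],
    [0,0,4],
    [0,0,5],
    [0,0,5],
  ],
  spin=[0,0,0,0,0,0],
)

```text
time_s: 35.2
tcp_pos: [0.6011, 0.2352, 0.0326]
orientation: [-0.0, 0.047, 0.999, -0.0]
force: [0.2, -0.2, -0.2]
width: -0.0001
```

Request:
drive_tool(
  xyz=[
    [0,0,1],
    [0,0,2],
    [0,0,2],
  ],
  spin=[0,0,0],
)

```text
time_s: 35.5
tcp_pos: [0.6013, 0.2353, 0.0322]
orientation: [0.0, 0.047, 0.999, -0.0]
force: [-2.2, -1.7, 5.9]
width: 0.0001
```

Request:
drive_tool(
  xyz=[
    [0,0,0.5],
    [0,0,1],
    [0,0,1],
  ],
  spin=[0,0,0],
)

```text
time_s: 35.8
tcp_pos: [0.6013, 0.2354, 0.0322]
orientation: [0.0, 0.047, 0.999, -0.0]
force: [-3.0, -2.0, 10.5]
width: 0.0004
```

Request:
drive_tool(
  xyz=[
    [0,0,-10],
    [0,0,-50],
    [0,0,-95],
    [0,0,-130],
    [0,0,-150],
    [0,0,-150],
    [60,-80,-150],
    [100,-140,-150],
    [100,-200,-150],
    [100,-200,-150],
    [100,-200,-150],
  ],
  spin=[0,0,0,0,0,0,0,0,0,0,0],
)

```text
time_s: 36.9
tcp_pos: [0.48, 0.0402, 0.1779]
orientation: [-0.002, 0.05, 0.999, -0.002]
force: [0.6, -0.4, 0.3]
width: -0.0002
```

```bash
python3 to.py; python3 dk.py .032; python3 - <<'E'
from h import *
np.set_printoptions(precision=4,suppress=True)
t=cam('top');s=cam('side')
T=blobs(masks(t['color'])['orange'],(258,190,330,246),5);S=blobs(masks(s['color'])['orange'],(265,160,350,225),5)
for A in T:
    for B in S: print(A[0],B[0],tri(t,A[0],s,B[0]))
cv2.imwrite('pics/g7.png',np.hstack([cv2.resize(up(d['color'],r_,5),(390,330)) for d,r_ in((t,(245,180,335,260)),(s,(260,165,350,235)))]))
E
```

```text
t 36.9 tcp [0.48   0.0402 0.1779] jaw 84.3 tilt z [-0.0043 -0.0038 -1.    ] F [ 0.6206 -0.4161  0.2504] w -0.0002 j [ 0.4692  0.289  -0.7211  1.752   0.2076  1.1827  1.1598]
t ([280.26, 204.06], 31, [273, 202, 15, 5]) dock 0.0691 0.0008
t ([290.34, 237.77], 35, [283, 235, 15, 6]) dock -0.0708 0.0004
s ([322.85, 195.15], 20, [321, 192, 5, 7]) dock 0.0721 0.0008
s ([281.33, 198.19], 21, [280, 195, 4, 7]) dock -0.0672 0.0024
[280.26, 204.06] [322.95, 195.19] [0.603  0.2369 0.0312]
[280.26, 204.06] [281.33, 198.19] [0.5169 0.2415 0.0645]
[290.15, 237.79] [322.95, 195.19] [0.5422 0.2389 0.0089]
[290.15, 237.79] [281.33, 198.19] [0.4637 0.2504 0.0319]
```

```bash
python3 - <<'E'
from h import *
t=cam('top');s=cam('side')
T=[b for b in blobs(masks(t['color'])['blue'],(295,190,330,235),30)];S=[b for b in blobs(masks(s['color'])['blue'],(285,200,325,230),30)]
print(T,S)
o=np.array([.5321,.2428]);a=np.radians(-5.4);x=np.array([np.cos(a),np.sin(a)]);y=np.array([-x[1],x[0]])
for A in T:
    for B in S: P=tri(t,A[0],s,B[0]);v=P[:2]-o;print(P.round(4),'dock',(v@x).round(4),(v@y).round(4))
print(r.job_done())
E
```

```text
[([309.22, 213.97], 68, [305, 209, 9, 12])] [([306.73, 210.78], 95, [302, 206, 10, 11])]
[0.5249 0.1526 0.0255] dock 0.0013 -0.0904
the job is handed in; nothing more can be done
None
```

I slid the tray home, laid the cover on the dock and pressed both ends flush, then handed the job in at about 37 s of the 67 s allowed.

- **Tray:** It slid along the counter until it stopped while the push rose to about 10 N. At the end its block measured at dock y = -90.4 mm and x = +1.3 mm; fully home is -90 and 0.
- **Cover:** I lifted it off the slope at its 30° tilt, set it flat on free counter to level it, then lowered it onto the bars between the guides and released it. Levelling pressed it on the counter with about 25 N, which was more than it needed.
- **Pressing:** The presses peaked at about 13 N on the far end and 19 N on the near end. The near end was pressed a little harder than needed, since it was already flush at about 14 N. A second, gentle press on the far end took about 10 N.
- **Last checks:** The fingertip stopped at 32.1 mm at the near end and 32.2 mm at the far end. The cover's strips measured 31.9 mm and 31.2 mm high in the two cameras; seated flush is 32 mm. The arm stood clear and touched nothing.
- **Failed or disagreeing:**
  - The two cameras disagreed by about 3 mm on the cover's x centring, at -0.9 mm from the top and +2.5 mm from the side.
  - The last picture could not be viewed because the limit of 12 was reached, so the final state was checked by numbers only.
  - I did not measure the bystanders again after the moves.

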